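Snug a card reader in the screw press

TASK

Load the loose card reader into the blue screw press: lying flat on the bed, label side up, lined up with the open lane between the columns, with its orange square centred under the round pad, and let go of it. Then wind the red-knobbed crank clockwise (seen from above) until the pad meets the reader and go on just until it is snug, a few millimetres of give in the sprung pad and not screwed down hard, and let go of the crank. Leave the other things on the bench where they are.

Things in the scene. Friction and masses are not known exactly. Their poses are not given: they have to be found in the camera images.
- reader: Loose card reader, a black and grey bar 200 x 50 x 40 mm (length x, width y, height z), 0.25 to 0.5 kg, flat on the bench, its orange end (+x) pointing roughly away from the robot. Origin: centre of its underside. Best held across its 50 mm width by the plain tail end, which keeps the hand clear of the press.
- reader_spot (a point): Centre of the 34 mm orange square on the reader's top face: 60 mm from the reader's middle towards its +x end, 40 mm above its underside. This is where the pad must press.
- reader_tail (a point): Grip point in the reader's tail: 75 mm from its middle towards its -x end, 22 mm above the underside (135 mm behind the orange square's centre).
- press: Blue portal screw press, fixed, on the left or right half of the bench. Origin: centre of its underside, on the screw's axis. Dark bed 170 (x) by 200 mm (y), top 35 mm above the bench. Columns at x = +-60 mm, inner faces 98 mm apart; bridge 40 mm deep, 140 to 162 mm up. The lane runs along y, open at both ends: load from the bench's middle, orange end first.
- pad_face (a point): Centre of the underside of the press's round black pad (44 mm diameter), on the screw's axis, at its present height: at the start 95 to 115 mm above the bench. The reader's top, on the bed, is 75 mm above the bench. The pad does not turn; it is sprung on the screw's end (8 N per mm, 10 mm of give).
- crank (a joint): Crank angle, 0 to 14 rad, growing clockwise from above; the pad sinks 4 mm per rad (115 mm above the bench at 0). Starts at 0 to 5; stays where left. The knob takes about 4 N with the pad free, then about 2 N more per rad. Snug is 12 to 50 N on the reader, 0.5 to 1.4 rad past first touch (0.9 rad, 28 N is ideal); over 75 N spoils it.
- crank_grip (a point): Grip point on the crank's upright red knob: round, 22 mm in diameter, 70 mm tall, spinning freely on its pin, so a hand holding it from above need not turn. On the knob's axis, 65 mm from the screw's axis, 24 mm below the knob's top, 48 mm above the crank arm. It circles the screw's axis and sinks 4 mm per rad; at crank 0 it lies on the press's -x side.
- card_stack: Bystander: stack of white cards, 86 x 54 x 30 mm, loose beside the reader. Origin: centre of its underside.
- label_roll: Bystander: white label roll lying flat, 64 mm diameter, 30 mm tall, loose on the other side of the reader. Origin: centre of its underside.
- glue: Bystander: glue bottle, 40 mm diameter, 115 mm tall, loose beside the press on the side away from the robot. Origin: centre of its underside.
- screwdriver: Bystander: red-handled screwdriver, 180 mm long, lying loose behind the yellow card bin. Origin: on its underside, mid-length.
- card_bin: Bystander: yellow stock bin full of white cards, 200 x 150 x 85 mm, fixed, on the half of the bench without the press. Origin: centre of its underside.
There are look-alikes about, which are no part of the job. Several things have the shape of the reader; the one meant has the colours described above.

How it is judged:
By the outcome, as a careful person would: the job done as asked, in the order asked, and still so for the second after the job is handed in, with the robot touching nothing.
It also fails if it takes over 70 s, if anything falls off the work surface, if the arm or the gripper's body presses on something with over 40 N, if the wrist force passes 120 N, or if a joint passes its speed limit or range.

ROBOT

A 7-joint arm with a two-finger parallel gripper is mounted at the origin on the work surface. World frame = base frame: x ahead of the robot, y to its left, z up, the work surface at z = 0. Lengths are in m, angles in degrees, forces in N, time in s.
With the tool pointing down it reaches from about 0.35 to 0.775 m from the base axis. Payload 3.1 kg.
Tool frame: the origin (TCP) lies midway between the tips of the shut fingers; the grasp point (between the pads) lies 19 mm behind it; z points along the fingers, y is the line along which they close (so a half turn about z gives the same grasp; the last joint's range is limited). The gripper opens to 85 mm and grips with 20 to 120 N. Pads are 22 mm wide; open, the fingers measure 114 mm over their backs; the gripper's body (76 mm by 85 mm) begins 54 mm behind the grasp point. The pads swing forward as they close: fully open they stand 13 mm farther back than shut.
Start: joints at [71.809, 17.813, 0.802, 86.603, -0.252, 75.585, -1.558], TCP at [0.15, -0.529, 0.231] pointing down, gripper open.
Joint ranges: [-154.91, 154.91], [-16.99, 109.72], [-72.82, 74.43], [7.12, 147.25], [-82.49, 262.49], [11.32, 116.49], [-174.64, 174.64]. Speed limits (degrees/s): [159.86, 159.86, 180, 180, 180, 180, 180].

INTERFACE

Orientations are given as [roll, pitch, yaw] about the fixed x, y, z axes, in that order (R = Rz(yaw) Ry(pitch) Rx(roll)).
In Python, from rig import ctrl, effector, viewer, job_done, read_clock, read_joint_positions, read_joint_velocities, read_joint_efforts, read_ee_pos, read_eef_rot, read_contact_force, read_moment, read_gripper_width, read_gripper_force gives the robot as it stands. Calls block until the motion is done:
- ctrl.goto(position, orientation): joint-space move of the TCP to a pose.
- ctrl.move_l(position, ori=None, speed=0.15, contact_N=None): straight line of the TCP; ori=None keeps the orientation; speed is the mean speed in m/s. With contact_N (N) it stops when the force on the tool has changed by that much, and returns True; else False.
- ctrl.set_joints(angles): joint-space move.
- effector.let_go() and effector.gripper_close(f_grip=None): open the fingers fully, or close them until they stop; f_grip is the grip in N (None keeps the last).
- ctrl.hold(seconds).
- ctrl.ik(position, orientation): joint angles nearest the present ones, or None.
- viewer.read_camera(name): name is "side" or "top" or "wrist"; returns a dict with "frame" (480x640x3 uint8, red, green, blue), "z_map" (480x640 float32, m along the optical axis (not along the pixel's ray), 0 where there is no reading), "intrinsics" (3x3 intrinsics, pixels), "k1" (the pictures are not rectified: a ray, as slopes to the right and down, at radius r is drawn at 1 + k1 r^2 times it, then the intrinsics apply), "cam_to_world" (4x4, takes a point from camera to world coordinates). Camera axes: x right, y down, z forward; pixel columns grow to the right and rows downward; lengths in m; the calibration is good to about 2 mm. A picture is of the moment at which its call begins.
A pose or a line that the arm cannot do raises ctrl.PlanningError and nothing moves.
- job_done(): hands the job in; it is judged then, once.
Readings, each from a call of its own:
- read_clock(): time.
- read_joint_positions(): joint angles.
- read_joint_velocities(): joint speeds.
- read_joint_efforts(): joint torques, N m.
- read_ee_pos(): TCP position.
- read_eef_rot(): TCP orientation.
- read_contact_force(): force on the tool from outside, world axes, zero at the start.
- read_moment(): the same for the moment, N m.
- read_gripper_width(): opening from 0.0 (shut) to 1.0 (fully open).
- read_gripper_force(): force on a finger pad.
Only numpy, scipy, OpenCV 4.12 (cv2) and the standard library are available. Lean on these libraries where they do the work, as an engineer would, in place of code of your own. Each camera call takes 0.05 s, during which the arm holds its last target. There are 200 camera calls.

## Working session

There is one attempt and no reset: what is moved stays moved. The work goes in short steps, each a Python script; the robot and the scene stay as the last script left them, time stands still between calls to the robot, and variables do not carry over. Pictures are saved under pics/ and viewed, at most 10 in all, crops included, and the job is handed in when it is done.

```bash
mkdir -p pics; ls; cat > h.py <<'E'
import numpy as np, cv2
from rig import *
def snap(name,fn=None):
    c=viewer.read_camera(name)
    np.savez('/tmp/%s.npz'%(fn or name),**{k:np.array(v) for k,v in c.items()})
    if fn: cv2.imwrite('pics/%s.png'%fn,c['frame'][:,:,::-1])
    return c
def cloud(c):
    K=np.array(c['intrinsics'],float);k1=float(c['k1']);z=c['z_map']
    v,u=np.mgrid[0:480,0:640].astype(float)
    pts=np.stack([u.ravel(),v.ravel()],1)[:,None]
    n=cv2.undistortPoints(pts,K,np.array([k1,0,0,0,0.])).reshape(480,640,2)
    P=np.dstack([n[...,0]*z,n[...,1]*z,z])
    T=np.array(c['cam_to_world'])
    W=P@T[:3,:3].T+T[:3,3]
    W[z==0]=np.nan
    return W
E
python3 - <<'E'
from h import *
a=snap('top','top1');b=snap('side','side1')
for c in(a,b): print(np.round(c['cam_to_world'],3).tolist(),c['k1'])
print(read_clock())
E
```

```text
pics
[[0.008, -0.997, 0.083, 0.442], [-1.0, -0.008, 0.003, 0.025], [-0.002, -0.083, -0.997, 1.359], [0.0, 0.0, 0.0, 1.0]] -0.12372563826324344
[[-0.918, -0.313, 0.244, 0.339], [-0.397, 0.696, -0.598, 0.538], [0.018, -0.646, -0.764, 0.855], [0.0, 0.0, 0.0, 1.0]] -0.055651156556614234
0.1
```

View pics/top1.png

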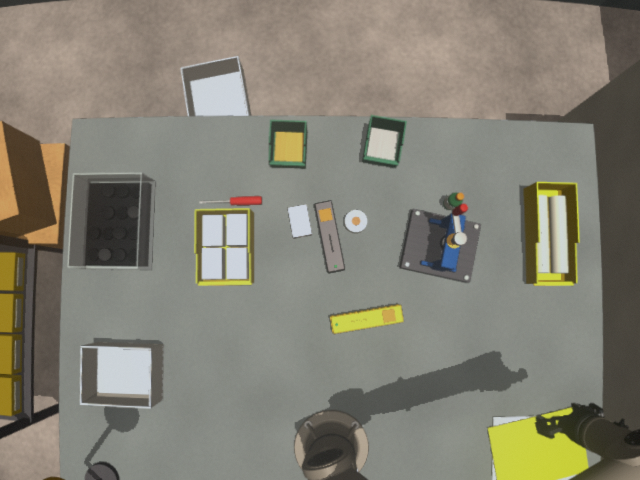

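View pics/side1.png

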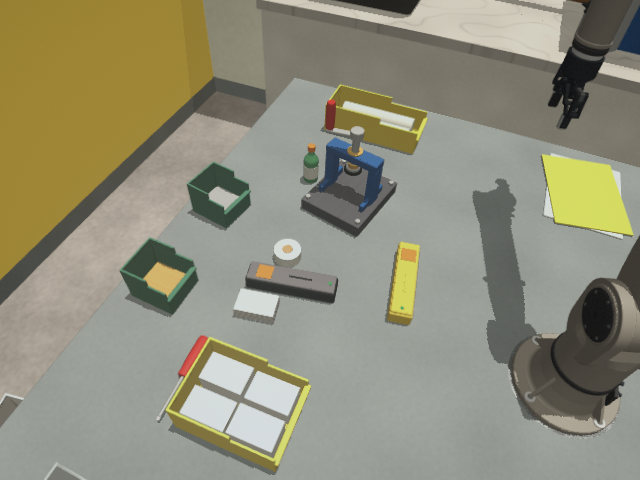

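The top view shows the black and grey reader with its orange square at (326,214) and its tail at (336,268). The press bed is centred near (440,245), with the red knob at (461,209) and the glue just beyond it. The yellow bar at (366,318) is a look-alike. Next I'll measure these.

```bash
cat > m.py <<'E'
from h import *
for n in ('top1','side1'):
    c=dict(np.load('/tmp/%s.npz'%n)); W=cloud(c); f=c['frame']
    hsv=cv2.cvtColor(f,cv2.COLOR_RGB2HSV)
    X,Y,Z=W[...,0],W[...,1],W[...,2]
    def rect(nm,m):
        p=W[m]; 
        if len(p)<5: print(n,nm,len(p));return
        r=cv2.minAreaRect(p[:,:2].astype(np.float32)*1000)
        print(n,nm,len(p),'rect',np.round(r[0],1),np.round(r[1],1),round(r[2],1),'mean',np.round(np.nanmean(p,0),4),'zmax',round(np.nanmax(p[:,2]),4))
    print(n,'table z',np.nanmedian(Z[(X>.3)&(X<.7)&(abs(Y)<.4)]))
    roi=(X>.4)&(X<.66)&(Y>-.07)&(Y<.13)
    m=(roi&(Z>.03)&(Z<.06)&((hsv[...,1]<70)&(hsv[...,2]<150)|((hsv[...,0]<20)&(hsv[...,1]>120)))).astype(np.uint8)
    k,l,s,_=cv2.connectedComponentsWithStats(m); i=1+np.argmax(s[1:,4]); rect('reader',l==i)
    rect('orange',roi&(Z>.03)&(hsv[...,0]<20)&(hsv[...,1]>150)&(l==i))
    pr=(X>.38)&(X<.7)&(Y>-.5)&(Y<-.15)
    m=(pr&(Z>.028)&(Z<.042)&(hsv[...,1]<70)).astype(np.uint8); k,l,s,_=cv2.connectedComponentsWithStats(m); i=1+np.argmax(s[1:,4]); rect('bed',l==i)
    blue=pr&(hsv[...,0]>100)&(hsv[...,0]<130)&(hsv[...,1]>100)
    rect('bridge',blue&(Z>.15)&(Z<.175))
    rect('red',pr&((hsv[...,0]<8)|(hsv[...,0]>172))&(hsv[...,1]>150)&(Z>.1))
    rect('redtop',pr&((hsv[...,0]<8)|(hsv[...,0]>172))&(hsv[...,1]>150)&(Z>np.nanmax(Z[pr&((hsv[...,0]<8)|(hsv[...,0]>172))&(hsv[...,1]>150)])-.012))
    rect('allhigh',pr&(Z>.18)&(hsv[...,1]<90))
    rect('glue',pr&(hsv[...,0]>35)&(hsv[...,0]<90)&(hsv[...,1]>80)&(Z>.03))
E
python3 m.py
```

```text
top1 table z 0.0021128205525036137
top1 reader 1031 rect [576.5   8.5] [177.6  49.8] 11.6 mean [0.5751 0.009  0.0396] zmax 0.048
top1 orange 106 rect [646.5  21.8] [29.5 28.8] 9.8 mean [0.646  0.0221 0.0406] zmax 0.0469
top1 bed 2953 rect [ 564.2 -302. ] [199.7 172.1] 77.5 mean [ 0.5611 -0.2914  0.0351] zmax 0.042
top1 bridge 471 rect [ 562.9 -301.2] [ 39.6 140.3] 77.8 mean [ 0.546  -0.2968  0.1617] zmax 0.1682
top1 red 49 rect [ 628.1 -292.5] [15.7 15. ] 1.1 mean [ 0.6279 -0.2923  0.2845] zmax 0.2902
top1 redtop 48 rect [ 628.1 -292.5] [15.7 15. ] 1.1 mean [ 0.628  -0.2924  0.2846] zmax 0.2902
top1 allhigh 296 rect [ 592.4 -294.6] [90.6 31.4] 14.4 mean [ 0.583  -0.2981  0.22  ] zmax 0.2883
top1 glue 79 rect [ 683.9 -330.4] [32.8 22.3] 42.5 mean [ 0.6828 -0.3287  0.0785] zmax 0.0895
side1 table z 0.0011611530847778773
side1 reader 1545 rect [576.5  10.3] [177.9  51.3] 11.4 mean [0.5731 0.0133 0.0383] zmax 0.0437
side1 orange 156 rect [646.3  22. ] [30.9 34. ] 11.4 mean [0.6451 0.0234 0.0398] zmax 0.043
side1 bed 2651 rect [ 564.3 -299.5] [201.8 171.8] 78.4 mean [ 0.5616 -0.2753  0.0338] zmax 0.0415
side1 bridge 641 rect [ 563.4 -298.5] [ 42.1 141.2] 77.4 mean [ 0.5602 -0.2929  0.1591] zmax 0.1653
side1 red 235 rect [ 626.5 -290.2] [19.7 17.6] 72.0 mean [ 0.6263 -0.2866  0.2556] zmax 0.2861
side1 redtop 59 rect [ 626.9 -291.1] [18.2 16.4] 72.0 mean [ 0.6271 -0.2892  0.2812] zmax 0.2861
side1 allhigh 373 rect [ 591.1 -300.1] [35.7 85.3] 87.8 mean [ 0.5792 -0.2943  0.2116] zmax 0.2256
side1 glue 123 rect [ 683.1 -325.4] [32.9 23. ] 34.9 mean [ 0.684  -0.3247  0.0784] zmax 0.0945
```

```bash
sed -i 's/X<.66)&(Y>-.07)/X<.72)\&(Y>-.07)/' m.py; python3 m.py | egrep 'reader|orange'
cat > plan.py <<'E'
from h import *
print(np.round(read_eef_rot(),1))
C=np.array([.564,-.3005]);L=np.radians(77.6);lane=np.array([np.cos(L),np.sin(L)])
R=np.array([.587,.0105]);a=np.radians(11.5);t=R-.075*np.array([np.cos(a),np.sin(a)]);e=C+.135*lane
print(t,e)
f=lambda p,z,y:(lambda q:None if q is None else np.round(q).tolist())(ctrl.ik([p[0],p[1],z],[180,0,y]))
for y in(11.5,-168.5):
    print(y,f(t,.003,y),f(t,.12,y)); 
    for p,z in((e,.038),(C+.30*lane,.05)): print(f(p,z,(y-113.9+180)%360-180))
for y in range(-180,180,45): print(y,[f(C+.065*np.array([np.cos(b),np.sin(b)]),z,y) for b,z in((.13,.33),(.13,.243),(-1.2,.22),(3,.23),(1.5,.21))])
E
python3 plan.py
```

```text
top1 reader 1167 rect [587.2  10.7] [199.4  49.8] 11.6 mean [0.5864 0.011  0.0395] zmax 0.0482
top1 orange 110 rect [646.5  21.8] [29.5 28.8] 9.8 mean [0.6465 0.0219 0.0406] zmax 0.0469
side1 reader 1728 rect [586.7  12.6] [198.8  51.4] 11.6 mean [0.5835 0.0153 0.0383] zmax 0.0437
side1 orange 165 rect [646.2  22.2] [31.4 33.9] 12.8 mean [0.646  0.023  0.0398] zmax 0.043
[-179.9    0.    15.8]
[ 0.51350565 -0.0044526 ] [ 0.59298927 -0.16864924]
11.5 [23.0, 32.0, -32.0, 107.0, 22.0, 47.0, -99.0] [27.0, 23.0, -37.0, 101.0, 16.0, 61.0, -94.0]
[-24.0, 51.0, 64.0, 91.0, -48.0, 70.0, -142.0]
[35.0, 51.0, -62.0, 85.0, 46.0, 72.0, 135.0]
-168.5 [31.0, 36.0, -44.0, 107.0, 31.0, 50.0, 73.0] [37.0, 27.0, -51.0, 100.0, 23.0, 64.0, 80.0]
[36.0, 39.0, -33.0, 88.0, 24.0, 59.0, -16.0]
[24.0, 42.0, -40.0, 85.0, 29.0, 63.0, -34.0]
-180 [[38.0, 40.0, -36.0, 44.0, 22.0, 101.0, 103.0], [41.0, 40.0, -36.0, 57.0, 22.0, 89.0, 101.0], [48.0, 39.0, -35.0, 60.0, 21.0, 86.0, 108.0], [53.0, 25.0, -35.0, 81.0, 14.0, 78.0, 107.0], [44.0, 30.0, -36.0, 76.0, 18.0, 79.0, 98.0]]
-135 [[45.0, 46.0, -62.0, 44.0, 41.0, 1
[... 875 characters left out ...]
, -74.0]]
45 [[30.0, 37.0, -16.0, 45.0, 10.0, 99.0, -26.0], [32.0, 37.0, -16.0, 58.0, 10.0, 87.0, -27.0], [38.0, 36.0, -14.0, 61.0, 8.0, 84.0, -20.0], [40.0, 22.0, -16.0, 82.0, 6.0, 77.0, -21.0], [34.0, 28.0, -19.0, 77.0, 9.0, 77.0, -31.0]]
90 [[33.0, 38.0, -24.0, 44.0, 15.0, 100.0, 17.0], [35.0, 37.0, -24.0, 57.0, 14.0, 88.0, 16.0], [41.0, 37.0, -21.0, 61.0, 13.0, 84.0, 23.0], [45.0, 23.0, -24.0, 81.0, 9.0, 78.0, 21.0], [38.0, 29.0, -27.0, 77.0, 13.0, 78.0, 11.0]]
135 [[36.0, 39.0, -31.0, 44.0, 19.0, 101.0, 60.0], [39.0, 39.0, -31.0, 57.0, 19.0, 89.0, 58.0], [45.0, 38.0, -28.0, 61.0, 17.0, 85.0, 65.0], [49.0, 24.0, -29.0, 81.0, 11.0, 78.0, 64.0], [42.0, 30.0, -33.0, 77.0, 16.0, 78.0, 54.0]]
```

```bash
cat > g.py <<'E'
from h import *
C=np.array([.564,-.3005]);L=np.radians(77.6);lane=np.array([np.cos(L),np.sin(L)])
R=np.array([.587,.0115]);a=np.radians(11.5);t=R-.075*np.array([np.cos(a),np.sin(a)])
O=[180,0,-168.5]
ctrl.goto([*t,.12],O)
print(ctrl.move_l([*t,.004],speed=.12,contact_N=8),read_ee_pos())
effector.gripper_close(100)
print(read_gripper_width(),read_gripper_force())
ctrl.move_l([*t,.13],speed=.12)
ctrl.goto([*(C+.33*lane),.13],[180,0,77.6])
print(read_gripper_width(),read_contact_force(),read_moment(),read_ee_pos(),read_eef_rot(),read_clock())
snap('side','side2');snap('top','top2')
E
python3 g.py
```

```text
False [ 0.51431899 -0.00327254  0.00474605]
0.5690616350267845 104.26985263824463
0.5703739939014192 [ 0.00694466 -0.21249953 -3.22824063] [ 0.27555899 -0.11403397  0.01214704] [0.63463337 0.02183397 0.12958616] [-1.79961766e+02 -4.11018897e-03  7.76313656e+01] 6.7667
```

View pics/side2.png

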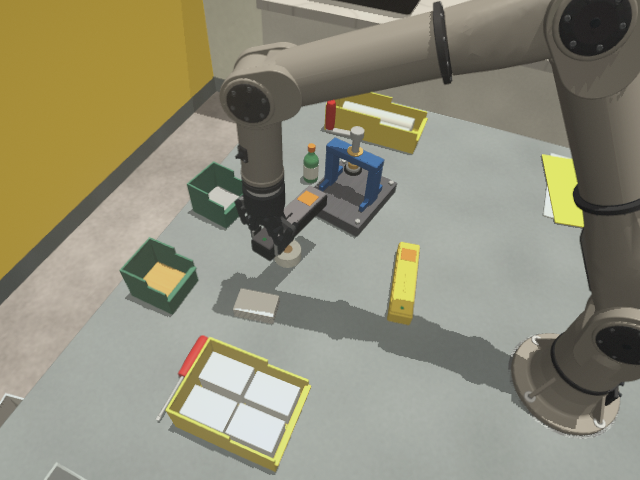

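The reader is held by its tail and points at the lane, with its orange square at (308,199). Now I'll measure its yaw, pitch and spot position.

```bash
cat > rm.py <<'E'
from h import *
import sys
# reader visible top ahead of hand, in tool frame along lane
def meas(n,zlo,zhi,s0,s1):
    c=dict(np.load('/tmp/%s.npz'%n)); W=cloud(c); hsv=cv2.cvtColor(c['frame'],cv2.COLOR_RGB2HSV)
    p=np.array(read_ee_pos()); L=np.radians(77.6); d=-np.array([np.cos(L),np.sin(L)]); q=np.array([d[1],-d[0]])
    s=(W[...,:2]-p[:2])@d; w=(W[...,:2]-p[:2])@q
    m=(s>s0)&(s<s1)&(abs(w)<.045)&(W[...,2]>zlo)&(W[...,2]<zhi)
    S=s[m];Z=W[m][:,2]; 
    k=np.ones(len(S),bool)
    for _ in range(4):
        A=np.polyfit(S[k],Z[k],1); k=abs(Z-np.polyval(A,S))<.004
    print(n,'pitch deg',round(np.degrees(np.arctan(A[0])),2),'z at tail',np.polyval(A,0).round(4),'z at spot',np.polyval(A,.135).round(4))
    r=cv2.minAreaRect((np.stack([S[k],w[m][k]],1)*1000).astype(np.float32)); print('rect s,w mm',np.round(r[0],1),np.round(r[1],1),round(r[2],1),'smax',S[k].max().round(4))
    o=m&(hsv[...,0]<20)&(hsv[...,1]>150)
    r=cv2.minAreaRect((np.stack([s[o],w[o]],1)*1000).astype(np.float32)); print('orange',o.sum(),np.round(r[0],1),np.round(r[1],1),round(r[2],1))
if __name__=='__main__':
    for n in('side2','top2'): meas(n,.13,.19,.07,.19)
E
python3 rm.py
```

```text
side2 pitch deg -0.32 z at tail 0.1634 z at spot 0.1627
rect s,w mm [121.4   3.1] [100.9  47.8] 1.5 smax 0.1715
orange 156 [135.4   1.4] [34.  33.9] 86.9
top2 pitch deg -0.7 z at tail 0.1654 z at spot 0.1638
rect s,w mm [125.6   2.6] [46.8 96.9] 89.8 smax 0.174
orange 38 [136.2   2. ] [30.  30.1] 88.0
```

```bash
cat > p.py <<'E'
from h import *
C=np.array([.564,-.3005]);L=np.radians(77.6);lane=np.array([np.cos(L),np.sin(L)]);q=np.array([-lane[1],lane[0]])
q=-np.array([-(-lane[1]),-lane[0]]) if False else np.array([-np.sin(L),np.cos(L)])
f=lambda s:C+s*lane-.0012*q
O=[180,0,77.6]
ctrl.move_l([*f(.33),.052],ori=O,speed=.12)
hit=ctrl.move_l([*f(.1355),.052],ori=O,speed=.1,contact_N=8); print(hit,read_ee_pos(),read_contact_force())
if not hit:
    print(ctrl.move_l([*f(.1355),.034],speed=.025,contact_N=4),read_ee_pos(),read_contact_force())
snap('side','side3');snap('top','top3');print(read_clock())
from rm import meas
for n in('side3','top3'): meas(n,.06,.1,.06,.19)
E
python3 p.py
```

```text
False [ 0.59450162 -0.16743618  0.05203525] [ 0.57215075  0.59946986 -3.66188509]
True [ 0.59426941 -0.16839205  0.04005249] [-0.97165891 -0.69211272  4.98788184]
10.375
side3 pitch deg -0.16 z at tail 0.0743 z at spot 0.074
rect s,w mm [119.4   3.2] [103.   47.5] 1.5 smax 0.1706
orange 101 [134.2   2.5] [31.9 34.6] 86.4Traceback (most recent call last):
  File "p.py", line 12, in <module>
    for n in('side3','top3'): meas(n,.06,.1,.06,.19)
                              ~~~~^^^^^^^^^^^^^^^^^^
  File "rm.py", line 12, in meas
    A=np.polyfit(S[k],Z[k],1); k=abs(Z-np.polyval(A,S))<.004
    raise TypeError("expected non-empty vector for x")
TypeError: expected non-empty vector for x
```

View pics/side3.png

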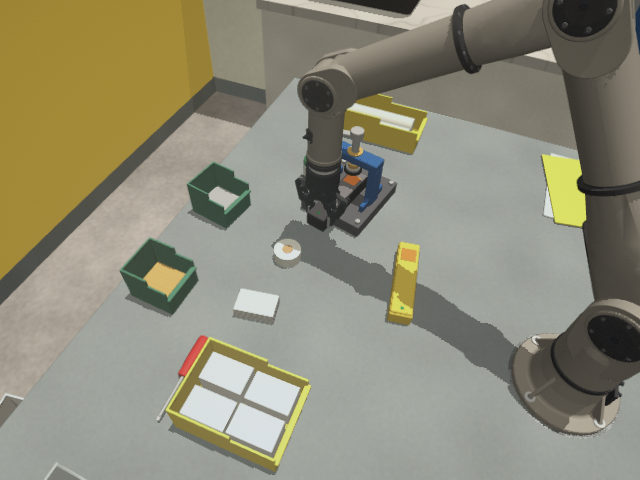

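The reader is on the bed between the columns, with the orange square under the pad near (352,181). I'll release it, back off and check.

```bash
cat > r.py <<'E'
from h import *
L=np.radians(77.6);lane=np.array([np.cos(L),np.sin(L)])
p=np.array(read_ee_pos())
ctrl.move_l([p[0],p[1],.0388],speed=.02,contact_N=6); print(read_ee_pos()[2],read_contact_force())
effector.let_go()
ctrl.move_l([p[0],p[1],.14],speed=.12)
ctrl.goto([.50,.05,.33],[180,0,45])
a=snap('side','side4');b=snap('top','top4'); print(read_clock())
C=np.array([.564,-.3]);q=np.array([-np.sin(L),np.cos(L)]); q=np.array([lane[1],-lane[0]])
for c in(a,b):
    W=cloud(c);hsv=cv2.cvtColor(c['frame'],cv2.COLOR_RGB2HSV)
    s=(W[...,:2]-C)@lane; w=(W[...,:2]-C)@q
    m=(s>-.08)&(s<.2)&(abs(w)<.048)&(W[...,2]>.068)&(W[...,2]<.082)
    r=cv2.minAreaRect((np.stack([s[m],w[m]],1)*1000).astype(np.float32)); print('top s,w',np.round(r[0],1),np.round(r[1],1),round(r[2],2),'s range',s[m].min(),s[m].max(),'z',np.median(W[m][:,2]))
    t=m&(s>.03)&(s<.15)
    for lo in(.03,.06,.09,.12):
        k=t&(s>lo)&(s<lo+.03); print(lo,w[k].min().round(4) if k.any() else None,w[k].max().round(4) if k.any() else None)
    o=m&(hsv[...,0]<20)&(hsv[...,1]>150)
    if o.sum()>5: print('orange',o.sum(),'s',np.percentile(s[o],[1,99]).round(4),'w',np.percentile(w[o],[1,99]).round(4))
    bl=(hsv[...,0]>100)&(hsv[...,0]<130)&(hsv[...,1]>100)&(W[...,2]>.15)&(W[...,2]<.175)&(abs(s)<.1)&(abs(w)<.1)
    if bl.sum()>5:
        r=cv2.minAreaRect((np.stack([s[bl],w[bl]],1)*1000).astype(np.float32)); print('bridge',np.round(r[0],1),np.round(r[1],1),round(r[2],2))
    rd=((hsv[...,0]<8)|(hsv[...,0]>172))&(hsv[...,1]>150)&(W[...,2]>.2)&(abs(s)<.12)&(abs(w)<.12)
    print('red',rd.sum(),W[rd].mean(0),W[rd][:,2].max())
cv2.imwrite('pics/crop4.png',cv2.resize(a['frame'][110:250,280:430,::-1],None,fx=4,fy=4,interpolation=cv2.INTER_CUBIC))
E
python3 r.py
```

```text
0.040013342932000914 [-2.70296637  1.25331765  6.37293828]
13.3417
top s,w [62.7 -1.9] [198.2  47.7] 1.29 s range -0.03596658174197586 0.16149252383144622 z 0.07359888055043645
0.03 -0.0104 0.0214
0.06 -0.0197 0.0207
0.09 -0.0245 0.0217
0.12 -0.0239 0.0236
bridge [  0.5 -38. ] [66.8 41.1] 88.74r.py:24: RuntimeWarning: Mean of empty slice.
  print('red',rd.sum(),W[rd].mean(0),W[rd][:,2].max())
  ret = um.true_divide(
Traceback (most recent call last):
  File "r.py", line 24, in <module>
    print('red',rd.sum(),W[rd].mean(0),W[rd][:,2].max())
                                       ~~~~~~~~~~~~~~^^
ValueError: zero-size array to reduction operation maximum which has no identity
```

```bash
python3 - <<'E'
s=open('r.py').read()
i=s.index("ctrl.move_l([p[0],p[1],.0388]");j=s.index("a=snap(")
s=s[:i]+"ctrl.goto([.42,-.12,.36],[180,0,45])\n"+s[j:].replace('side4','side5').replace('top4','top5').replace('crop4','crop5')
s=s.replace("print('red',","rd.any() and print('red',")
s=s.replace("    bl=","    for lo in(.03,.06,.09,.12):\n        k=t&(s>lo)&(s<lo+.03); 1\n    bd=(W[...,2]>.028)&(W[...,2]<.042)&(hsv[...,1]<70)&(abs(s)<.115)&(abs(w)<.1)\n    r=cv2.minAreaRect((np.stack([s[bd],w[bd]],1)*1000).astype(np.float32)); print('bed',np.round(r[0],1),np.round(r[1],1),round(r[2],2))\n    bl=")
open('r5.py','w').write(s)
E
python3 r5.py
```

```text
14.225
top s,w [63.2 -1.4] [197.8  48.4] 1.1 s range -0.035474958298872594 0.16245673058088825 z 0.07377145406290841
0.03 -0.024 0.0221
0.06 -0.0249 0.022
0.09 -0.0245 0.0211
0.12 -0.0233 0.0225
orange 100 s [-0.0155  0.0158] w [-0.0165  0.0152]
bed [6.8 0.3] [172.  213.9] 89.57
bridge [1.4 0.1] [142.3  41.4] 88.74
red 240 [ 0.6265645  -0.28662875  0.25589714] 0.2854410996640302
top s,w [80.2 -0.8] [157.2  49.1] 1.26 s range 0.002115441247640199 0.15898511657074466 z 0.07481837939010749
0.03 -0.0262 0.0226
0.06 -0.0255 0.0227
0.09 -0.0239 0.0242
0.12 -0.0237 0.0244
orange 20 s [0.0054 0.0153] w [-0.0164  0.0122]
bed [2.8 0.2] [172.  212.2] 89.72
bridge [-1.4 -0.9] [140.8  40.3] 89.32
red 50 [ 0.6278877  -0.29227906  0.28403524] 0.28885566071009183
```

View pics/crop5.png

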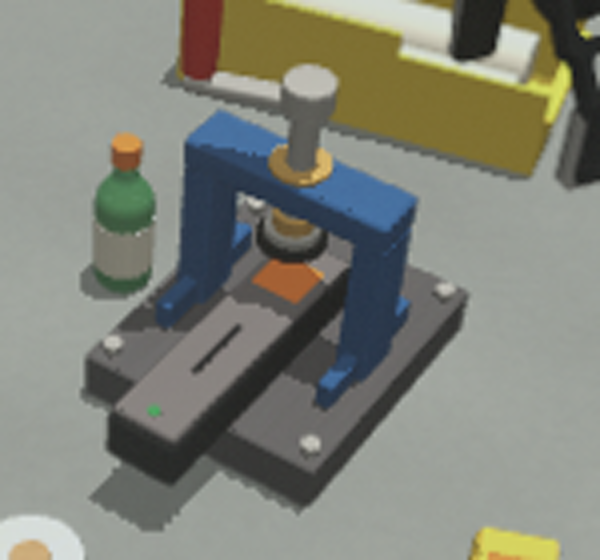

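Crop5 shows the reader lying flat in the lane, with the orange square (crop ~(290,280)) under the pad and centred to about 1–2 mm. The knob is at crop (200,40), and its arm runs to the hub. Next is the crank.

```bash
cat > c.py <<'E'
from h import *
C=np.array([.564,-.3005]);Z0=.242+.004*2.79;PH0=np.radians(167.6)
O=[180,0,45]
def pose(cr,dr=0,C=C,z=Z0):
    th=PH0-cr
    return [*(C+(.065+dr)*np.array([np.cos(th),np.sin(th)])),z-.004*cr]
def angle():
    d=np.array(read_ee_pos())[:2]-C; th=np.arctan2(d[1],d[0]); return (PH0-th)%(2*np.pi)
def wind(c0,c1,step=.22,speed=.1,F0=0):
    n=int(np.ceil((c1-c0)/step))
    for c in np.linspace(c0,c1,n+1)[1:]:
        ctrl.move_l(pose(c),speed=speed)
        F=np.array(read_contact_force())-F0; th=PH0-c
        r=np.array([np.cos(th),np.sin(th)]);t=np.array([np.sin(th),-np.cos(th)])
        print('%.2f rad: radial %.1f tang %.1f z %.1f'%(c,F[:2]@r,-F[:2]@t,F[2]),flush=True)
        if np.linalg.norm(F)>35: print('STOP');return c
    return c1
E
cat > c1.py <<'E'
from c import *
c0=2.79
k=np.array([.6278,-.2922])
ctrl.goto([*k,.33],O)
print(ctrl.move_l([*k,Z0-.004*c0],speed=.1,contact_N=6),read_contact_force())
effector.gripper_close(50)
F=np.array(read_contact_force());print(F,read_gripper_width(),read_ee_pos(),angle())
if np.linalg.norm(F)<30: wind(c0,c0+1.32)
print(read_clock()); snap('side','side6')
E
python3 c1.py
```

```text
False [0.08118923 0.10865937 1.12443499]
[ 4.26933746 -2.45979977  0.97246082] 0.24171693097943012 [ 0.62893621 -0.29305493  0.24272676] 2.811018184962536
2.98 rad: radial 2.8 tang -0.4 z 3.8
3.17 rad: radial 4.8 tang -0.2 z 3.3
3.36 rad: radial 6.3 tang 1.5 z 2.8
3.54 rad: radial 6.7 tang 1.1 z 2.6
3.73 rad: radial 6.3 tang 0.6 z 1.9
3.92 rad: radial 5.9 tang 1.0 z 3.2
4.11 rad: radial 6.6 tang -1.3 z 2.2
18.8417
```

View pics/side6.png

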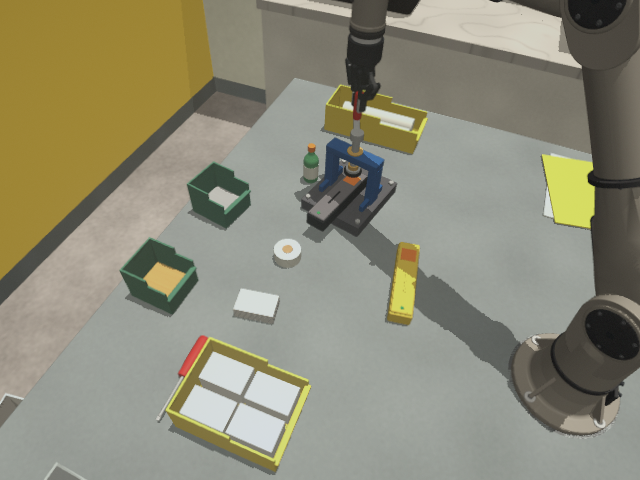

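The knob (357,105) is following the hand and forces are low. I'll continue to about 10.4 rad.

```bash
python3 - <<'E'
from c import *
print(wind(4.11,10.4)); print(read_clock(),read_ee_pos(),angle()+2*np.pi,read_gripper_width())
a=snap('side','side7')
cv2.imwrite('pics/crop7.png',cv2.resize(a['frame'][60:235,270:420,::-1],None,fx=3.4,fy=3.4,interpolation=cv2.INTER_CUBIC))
E
```

```text
4.33 rad: radial 4.9 tang -0.4 z 4.9
4.54 rad: radial 5.4 tang -0.7 z 4.6
4.76 rad: radial 4.4 tang -1.4 z 5.5
4.98 rad: radial 6.4 tang -2.4 z 5.2
5.19 rad: radial 5.4 tang -1.4 z 6.2
5.41 rad: radial 5.2 tang -1.4 z 7.8
5.63 rad: radial 4.1 tang -1.5 z 7.1
5.85 rad: radial 3.7 tang -0.6 z 7.5
6.06 rad: radial 1.3 tang -1.4 z 6.9
6.28 rad: radial -2.4 tang -1.2 z 4.7
6.50 rad: radial -5.3 tang -1.0 z 3.8
6.71 rad: radial -6.3 tang -0.8 z 3.5
6.93 rad: radial -6.3 tang -0.8 z 4.4
7.15 rad: radial -6.3 tang -1.9 z 4.5
7.36 rad: radial -5.7 tang -1.1 z 5.4
7.58 rad: radial -4.4 tang -1.5 z 6.0
7.80 rad: radial -3.0 tang -1.0 z 6.3
8.01 rad: radial -3.1 tang -1.9 z 7.1
8.23 rad: radial -2.3 tang -2.5 z 7.8
8.45 rad: radial -1.7 tang -1.6 z 8.6
8.66 rad: radial -1.8 tang -2.0 z 7.7
8.88 rad: radial -0.0 tang -1.7 z 7.5
9.10 rad: radial 0.7 tang -1.5 z 7.2
9.32 rad: radial 3.1 tang -0.8 z 7.0
9.53 rad: radial 4.5 tang 0.3 z 5.7
9.75 rad: radial 5.8 tang 1.1 z 5.8
9.97 rad: radial 7.3 tang 0.7 z 4.0
10.18 rad: radial 6.8 tang 0.4 z 3.9
10.40 rad: radial 6.2 tang 0.3 z 5.0
10.4
27.35 [ 0.58846869 -0.36366724  0.2121225 ] 10.409587704803961 0.2413205597969114
```

View pics/crop7.png

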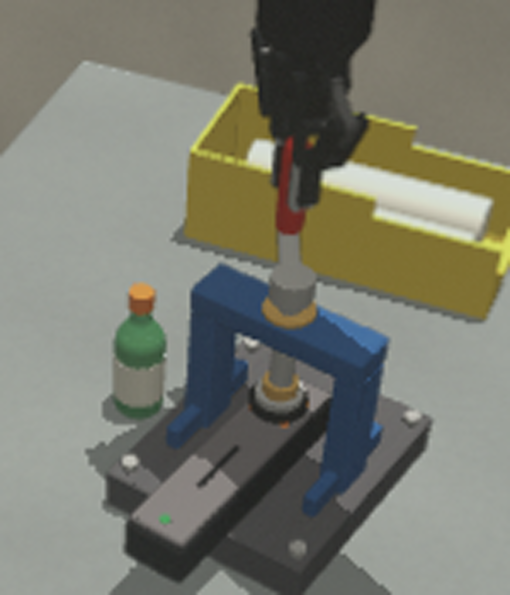

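The pad now sits on the reader over the orange square. I'll go on to 10.9 rad, release, retreat and check.

```bash
python3 - <<'E'
from c import *
wind(10.4,10.9,step=.17,speed=.06); ctrl.hold(.3)
p=np.array(read_ee_pos()); print(p,angle()+2*np.pi)
effector.let_go(); ctrl.move_l([p[0],p[1],.33],speed=.12); ctrl.goto([.40,-.1,.40],O); ctrl.hold(.3)
a=snap('side','side8');b=snap('top','top8');print(read_clock(),read_contact_force())
for c in (a,b):
    W=cloud(c);hsv=cv2.cvtColor(c['frame'],cv2.COLOR_RGB2HSV);X,Y,Z=W[...,0],W[...,1],W[...,2]
    m=(abs(X-.564)<.1)&(abs(Y+.3)<.1)&((hsv[...,0]<8)|(hsv[...,0]>172))&(hsv[...,1]>150)&(Z>.18)
    if m.any():
        m&=Z>Z[m].max()-.012; q=W[m]; r=cv2.minAreaRect(q[:,:2].astype(np.float32)); d=np.array(r[0])-C
        print('knob',r[0],q[:,2].max(),'crank',(PH0-np.arctan2(d[1],d[0]))%(2*np.pi)+2*np.pi,np.hypot(*d))
cv2.imwrite('pics/crop8.png',cv2.resize(a['frame'][90:265,200:420,::-1],None,fx=3.4,fy=3.4,interpolation=cv2.INTER_CUBIC))
E
```

```text
10.57 rad: radial 6.4 tang 1.5 z 4.8
10.73 rad: radial 5.0 tang 2.5 z 4.7
10.90 rad: radial 4.0 tang 2.8 z 4.8
[ 0.55619734 -0.36762759  0.21010539] 10.894870434797802
32.1 [-0.90733795  0.32485627  0.08740835]
knob (0.5551334023475647, -0.36245980858802795) 0.25369572387512795 crank 10.921290864040557 0.0625910092121483
knob (0.5555716156959534, -0.3653586208820343) 0.2565731576287247 crank 10.908379393871108 0.06540396291277889
```

View pics/crop8.png

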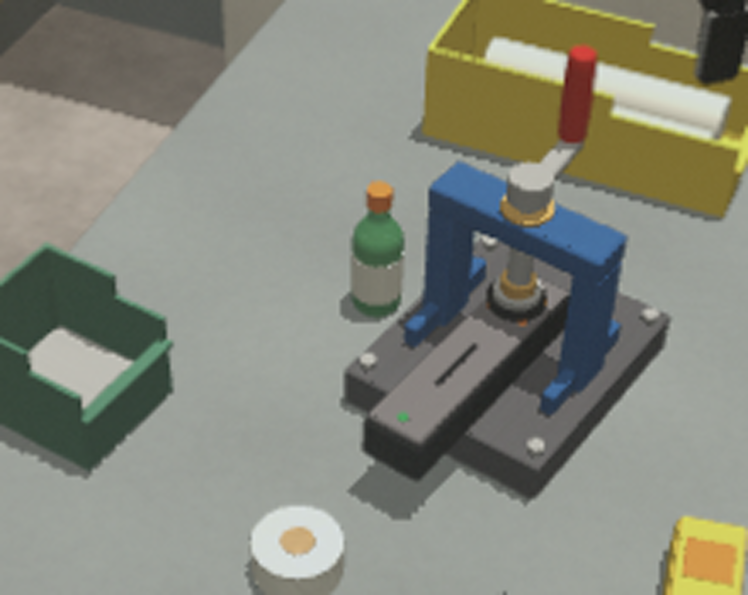

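The reader is flat in the lane with the pad pressed on it. The knob is free at (577,95) and reads about 10.91 rad, and the glue and label roll have not moved. I'm handing it in.

```bash
python3 -c "
from rig import *
print(job_done())"
```

```text
the job is handed in; nothing more can be done
None
```

I loaded the reader flat in the press lane, label side up, with its orange square within about 2 mm of centre under the pad. I then wound the crank to about 10.9 rad, roughly 0.9 rad past the nominal first touch at 10 rad and judged by angle because the force readings were too weak to show it, let go of everything, and handed the job in at about 32 s; no verdict was shown.

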